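# Drift the worn bush out of a cart wheel's hub

### The job

The worn bush must come out of the cart wheel that is strapped down on the jig: take the thick drift with the black handle from the rack, feel its tip into the hole in the middle of the orange hub, and push straight down, smoothly, until the bush drops out underneath into the white tray. The hub is plastic and the wheel was laid in by eye, a few millimetres off the jig's centre, so feel for the hole lightly and never bear on the hub or the bush with more than about 35 N. Then hang the drift upright in the rack again, and leave the slim punch, the new brass bush, the solder spool and the bottle where they are.

Things in the scene. Friction and masses are not known exactly. Their poses are not given: they have to be found in the camera images.
- jig: Wheel jig, fixed to the bench: aluminium plate 200 x 260 x 12 mm, two black riser blocks along its x (tops 72 mm over the bench) and, at its +y and -y sides, steel straps over the tyre whose studs reach 148 mm over the bench. The cart wheel lies flat on the blocks, its axis upright. Origin: centre of the plate's underside, on the bench; z up.
- hub_nominal (a point): Point on the jig's centre line, 120 mm over the bench, level with the hub's flat top face. The wheel itself (tyre 184 mm, orange hub 44 mm across, 48 mm long) is not measured: its axis can stand some 2 to 5 mm off this point, on which side differs each time. The hub's hole is 16 mm across, sharp-edged, for 14 mm down, then 21.6 mm wide to the underside.
- tray (a point): Centre of the floor of the white catch tray (130 x 100 mm) under the hub, 15 mm over the bench. The worn bush (dark steel ring, 20 mm outside, 8 mm inside, 26 mm long), not measured, is stuck in the hub's wide part, its top 15 to 19 mm below the hub's top face. It slides down under a steady 10 to 20 N and drops, the resistance with it, when the drift's tip is 45 to 48 mm below that face.
- drift_grip (a point): Centre of the handle of the thick drift: black ribbed handle 24 mm across and 60 mm long with a brass cap; below it a bright steel rod 14.5 mm across and 70 mm long with a flat end. z points from the tip up the handle: the tip lies 100 mm from here along -z. 0.12 to 0.19 kg. At the start it hangs by its handle in either hole of the rack, this point 30 mm over the rack's top.
- rack: Grey steel tool rack, fixed to the bench: 140 mm long (its y), 80 mm deep (its x) at the foot, its top plate 60 mm deep and 6 mm thick, the top 88 mm over the bench, open below. Origin: centre of the underside; z up. Its two holes lie on its y axis, 70 mm apart.
- hole0 (a point): Centre of one of the rack's holes, 18 mm across, at the plate's top face; on the rack's -y side. A tool hung in it rests with its handle's foot on the plate.
- hole1 (a point): Centre of the other hole of the rack, 18 mm across, at the plate's top face; on the rack's +y side.
- punch_grip (a point): Centre of the red handle (24 mm across, 60 mm long) of a slim pin punch with a 6 mm rod, hanging in the rack's other hole, 70 mm from the drift. Not for this job: its rod would pass through the bush. Leave it.
- new_bush_mid (a point): Centre of the new brass bush (20 mm across, 26 mm high) standing on the bench. Leave it.
- spool_mid (a point): Centre of a solder spool with white flanges (52 mm across, 40 mm high) standing on the bench. Leave it.
- bottle_mid (a point): Half-way up a white squeeze bottle with a red cap (52 mm across, 130 mm high) standing on the bench. Leave it.

How it is judged:
By the outcome, as a careful person would: the job done as asked, in the order asked, and still so for the second after the job is handed in, with the robot touching nothing.
It also fails if it takes over 72 s, if anything falls off the work surface, if the arm or the gripper's body presses on something with over 40 N, if the wrist force passes 120 N, or if a joint passes its speed limit or range.

### The arm

A 7-joint arm with a two-finger parallel gripper is mounted at the origin on the work surface. World frame = base frame: x ahead of the robot, y to its left, z up, the work surface at z = 0. Lengths are in m, angles in rad, forces in N, time in s.
With the tool pointing down it reaches from about 0.4 to 0.85 m from the base axis. Payload 10.4 kg.
Tool frame: the origin (TCP) lies at the very end of the fingers, on their centre line; the grasp point (between the pads) lies r.pinch_z behind it (r.pinch_z is the distance from the TCP to the grasp point, in m); z points along the fingers, x is the direction in which the jaws open and shut, and the axes are right-handed (so a half turn about z gives the same grasp; the last joint's range is limited). The gripper opens to 87 mm and grips with 3 to 60 N. Pads are 19 mm wide; open, the fingers measure 117 mm over their backs; the gripper's body (75 mm by 190 mm) begins 51 mm behind the grasp point.
Start: joints at [1.126, 0.332, -0.065, 1.46, 0.022, 1.35, -0.088], TCP at [0.256, -0.57, 0.223] pointing down, gripper open.
Joint ranges: [-2.6, 2.6], [-0.5, 2.12], [-1.47, 1.34], [0.16, 2.42], [-1.27, 4.41], [0.06, 2.06], [-2.6, 2.6]. Speed limits (rad/s): [2.22, 2.22, 2.79, 2.79, 3.14, 3.14, 3.14].

### API

Orientations are given as a unit quaternion [x, y, z, w].
In Python, from bench import r gives the robot as it stands.
- The arm moves only by the tool carry_out, never from a script. Its argument "increments" is text: rows parted by semicolons, each of 7 numbers parted by spaces: the turn, a rotation vector about the tool's x, y, z in degrees, then the shift along the tool's x, y, z in m, then the finger opening in m, from 0 to 0.087. A call has exactly 5 rows; each row is the pose to reach, as a shift and turn from the pose measured when the call began, along the tool's axes at that moment; what a row does not reach only later rows make up. A row lasts 1/8 s, in which the tool goes at most 62.5 mm and 10.7 degrees, less where a joint would pass 70% of its speed; a pose out of reach is approached as far as the arm can. A call with a gripper value outside its range is refused whole. The fingers move at their own pace and stop on an object; "squeeze" is the grip in N (left out, the last holds). Time passes only in rows, so rows that repeat a pose let the fingers close, or fill a call up. It gives the time, the measured TCP pose, the force and the opening at its end, in the units of the state.
- r.read_state(): the state, without advancing time (a new reading comes with each control period).
- r.camera(name): name is "scene" or "top"; returns (picture, depth): 480x640x3 uint8, blue, green, red; 480x640 float32, m along the optical axis (not along the pixel's ray), 0 where there is no reading.
- r.camera_model(name): a dict with "K" (3x3 intrinsics, pixels), "k1" (the pictures are not rectified: a ray, as slopes to the right and down, at radius r is drawn at 1 + k1 r^2 times it, then the intrinsics apply), "extrinsics" (4x4, takes a point from camera to world coordinates). Camera axes: x right, y down, z forward; pixel columns grow to the right and rows downward; lengths in m; the calibration is good to about 2 mm. A picture is of the moment at which its call begins. camera_model takes no time and is no camera call.
- r.close_job(): hands the job in, once; it reports no verdict.
The state is a dict: "time": time; "joint_positions": joint angles; "joint_vel": joint speeds; "joint_torque": joint torques, N m; "ee_pos": TCP position; "eef_rot": TCP orientation; "ft_force": force on the tool from outside, world axes, zero at the start; "torque": the same for the moment, N m; "width": finger opening in m.
Only numpy, scipy, OpenCV 4.12 (cv2) and the standard library are available. Lean on these libraries where they do the work, as an engineer would, in place of code of your own. Each camera call takes 0.05 s, during which the arm holds its last target.

## Working session

There is one attempt and no reset: what is moved stays moved. The work goes in short steps, Python scripts to look and compute and a tool call to move; the robot and the scene stay as the last step left them, time stands still between calls to the robot, and variables do not carry over. Pictures are saved under pics/ and viewed, and the job is handed in when it is done.

Besides the shell and the picture viewer there is one more tool, called after "Request:" by a JSON object that holds its "api" and its "payload". carry_out: Moves the arm, as the interface text tells. Its arguments: {"type":"object","properties":{"increments":{"type":"string"},"squeeze":{"type":"number"}},"required":["increments"]}

```bash
ls; mkdir -p pics; python3 - <<'E'
from bench import r
import cv2,numpy as np
np.set_printoptions(precision=4,suppress=True)
print(r.read_state(), r.pinch_z)
for n in("scene","top"):
    p,d=r.camera(n); cv2.imwrite(f"pics/{n}0.png",p); np.save(f"pics/{n}0.npy",d); print(n,r.camera_model(n))
E
```

```text
pics
{'time': 0.0, 'joint_positions': array([ 1.1264,  0.3329, -0.0647,  1.4609,  0.0216,  1.3499, -0.0885]), 'joint_vel': array([ 0.0003, -0.0015,  0.0006,  0.0004, -0.0001, -0.0008,  0.0011]), 'joint_torque': array([ -0.0004, -62.3262,   0.0241, -38.9892,  -0.0614,   0.0398,
         0.0002]), 'ee_pos': array([ 0.2557, -0.5699,  0.2218]), 'eef_rot': array([ 0.8395, -0.5434, -0.0006, -0.0004]), 'ft_force': array([ 0.0076,  0.1681, -0.4286]), 'torque': array([-0.0098,  0.0466, -0.0038]), 'width': 0.08670952625358926} 0.0187
scene {'K': array([[579.5231,   0.    , 321.5763],
       [  0.    , 579.5231, 230.9895],
       [  0.    ,   0.    ,   1.    ]]), 'k1': 0.03784787863282449, 'extrinsics': array([[-0.6249,  0.5845, -0.5175,  1.1939],
       [ 0.7807,  0.4699, -0.412 ,  0.3637],
       [ 0.0024, -0.6615, -0.7499,  0.8691],
       [ 0.    ,  0.    ,  0.    ,  1.    ]])}
top {'K': array([[492.6999,   0.    , 324.0611],
       [  0.    , 492.6999, 233.1108],
       [  0.    ,   0.    ,   1.    ]]), 'k1': -0.08588371493558149, 'extrinsics': array([[-0.0206, -0.9954,  0.0937,  0.5671],
       [-0.9997,  0.0216,  0.0101, -0.0706],
       [-0.0121, -0.0935, -0.9955,  0.898 ],
       [ 0.    ,  0.    ,  0.    ,  1.    ]])}
```

View pics/scene0.png

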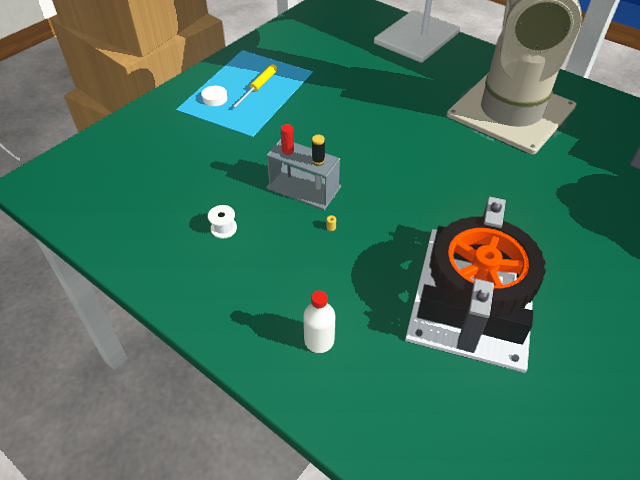

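View pics/top0.png

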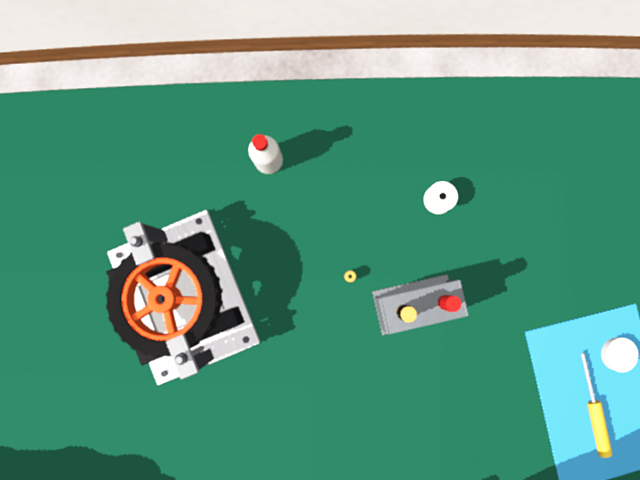

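```bash
cat > h.py <<'E'
from bench import r
import cv2,numpy as np
np.set_printoptions(precision=4,suppress=True)
def ray(n,u,v):
    m=r.camera_model(n);K=m["K"];a=(u-K[0,2])/K[0,0];b=(v-K[1,2])/K[1,1]
    p=cv2.undistortPoints(np.array([[[u,v]]],float),K,np.array([m["k1"],0,0,0,0.]))[0,0]
    E=m["extrinsics"];return E[:3,3],E[:3,:3]@np.array([p[0],p[1],1])
def onz(n,u,v,z):
    o,d=ray(n,u,v);return o+d*(z-o[2])/d[2]
def pt(n,u,v,D):
    o,d=ray(n,u,v);return o+d*D
def two(uv1,uv2,n1="scene",n2="top"):
    o1,d1=ray(n1,*uv1);o2,d2=ray(n2,*uv2)
    s=np.linalg.lstsq(np.c_[d1,-d2],o2-o1,rcond=None)[0]
    a=o1+d1*s[0];b=o2+d2*s[1];return (a+b)/2,np.linalg.norm(a-b)
def proj(n,P):
    m=r.camera_model(n);E=np.linalg.inv(m["extrinsics"]);R=E[:3,:3]
    return cv2.projectPoints(np.array([P],float),cv2.Rodrigues(R)[0],E[:3,3],m["K"],np.array([m["k1"],0,0,0,0.]))[0][0,0]
E
python3 - <<'E'
from h import *
t=cv2.imread("pics/top0.png");s=cv2.imread("pics/scene0.png");D=np.load("pics/top0.npy");S=np.load("pics/scene0.npy")
def crop(im,x,y,w,h,k,f): cv2.imwrite(f,cv2.resize(im[y:y+h,x:x+w],None,fx=k,fy=k,interpolation=cv2.INTER_NEAREST))
crop(t,365,265,110,80,7,"pics/tr.png");crop(t,100,205,165,185,3.2,"pics/tw.png")
crop(s,260,115,90,95,6,"pics/sr.png");crop(s,400,190,150,185,3.2,"pics/sw.png")
for u,v in((408,313),(450,303),(160,299),(168,299),(160,292),(384,330),(440,197),(262,142)):
    print("top",u,v,pt("top",u,v,D[v,u]))
for u,v in((318,138),(287,127),(318,152),(489,256)): print("scene",u,v,pt("scene",u,v,S[v,u]))
E
```

```text
top 408 313 [ 0.5139 -0.187   0.15  ]
top 450 303 [ 0.5273 -0.2513  0.1496]
top 160 299 [0.5402 0.2059 0.1041]
top 168 299 [0.5406 0.1873 0.1201]
top 160 292 [0.5519 0.1995 0.1224]
top 384 330 [ 0.4807 -0.159   0.0658]
top 440 197 [ 0.707  -0.2674  0.0423]
top 262 142 [0.7885 0.0338 0.1288]
scene 318 138 [ 0.5137 -0.1875  0.148 ]
scene 287 127 [ 0.5251 -0.2568  0.1471]
scene 318 152 [ 0.5235 -0.1796  0.1235]
scene 489 256 [0.5368 0.2005 0.1091]
```

View pics/tr.png

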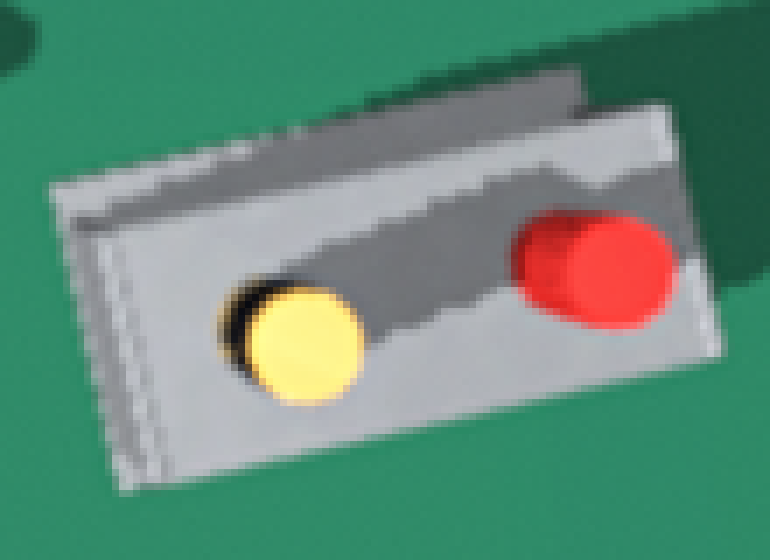

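View pics/tw.png

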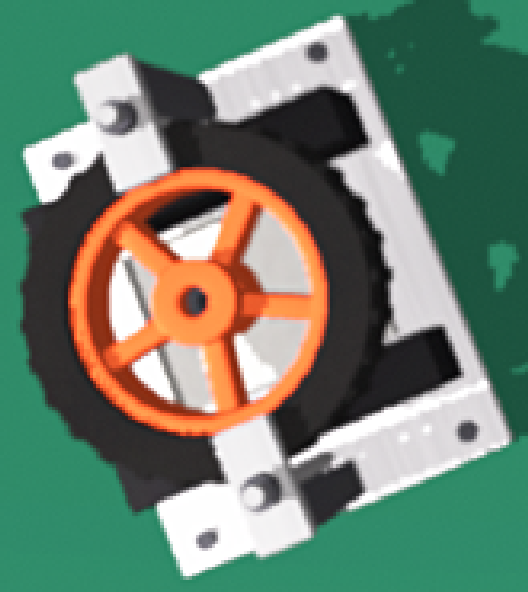

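View pics/sr.png

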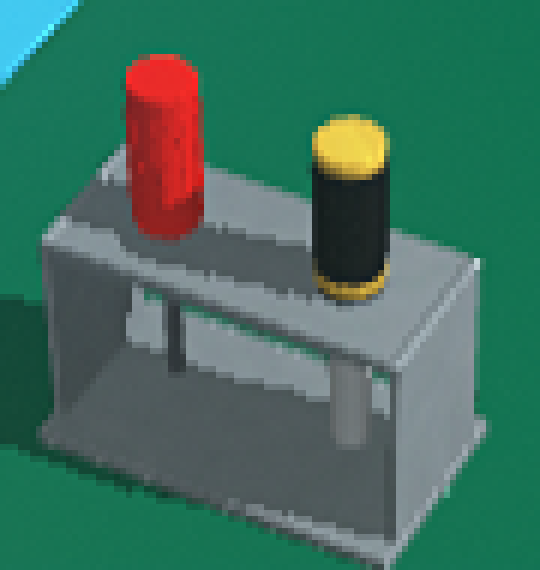

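View pics/sw.png

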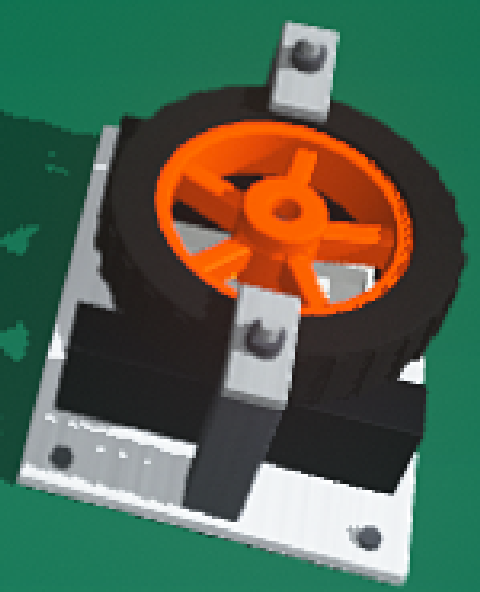

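```bash
python3 - <<'E'
from h import *
t=cv2.imread("pics/top0.png");s=cv2.imread("pics/scene0.png")
def blobs(im,m,n,amin=20):
    k,l,st,c=cv2.connectedComponentsWithStats(m.astype(np.uint8))
    for i in range(1,k):
        if st[i,4]>amin: print(n,st[i],c[i])
for n,im in(("top",t),("scene",s)):
    h=cv2.cvtColor(im,cv2.COLOR_BGR2HSV)
    H,Sa,V=[h[...,i].astype(int) for i in range(3)]
    blobs(im,(H>18)&(H<32)&(Sa>90)&(V>150),n+" yellow")
    blobs(im,((H<4)|(H>174))&(Sa>150)&(V>200),n+" redbright")
    o=(H<16)&(H>4)&(Sa>120)
    b,g,rr=[im[...,i].astype(int) for i in range(3)]
    x,y=(150,288) if n=="top" else (475,242)
    print(rr[y:y+26,x:x+30])
E
```

```text
top yellow [344 271  12  11 104] [349.7115 275.9423]
top yellow [400 306  17  16 210] [408.081  313.7857]
top yellow [588 402  24  56 733] [599.6207 429.1814]
top redbright [252 135  15  15 161] [259.1801 141.441 ]
top redbright [440 296  21  16 251] [450.6733 303.6892]
[[255 255 255 255 255 255 255 255 255 255 255 255 255 255 255 255 255 255
  242 178 156 158 146 142 142 140 145 166 196 212]
 [255 255 255 255 255 255 255 255 255 255 255 255 255 255 255 255 255 255
  255 242 173 143 141 142 140 140 139 145 167 196]
 [255 255 255 255 255 255 255 255 255 255 255 255 255 255 255 255 255 255
  255 255 243 171 140 143 143 142 140 139 146 169]
 [255 255 255 255 255 255 255 255 255 255 255 255 255 255 255 255 255 255
  255 255 255 235 152 139 145 142 141 141 141 152]
 [255 255 255 255 255 255 255 255 255 255 255 255 255 255 255 255 255 255
  255 255 255 255 178 139 155 146 141 142 140 143]
 [255 255 255 255 255 255 255 255 255 255 255 255 255 255 255 255 255 255
  255 255 255 255 223 152 166 160 143 140 140 140]
 [255 255 255 255 255 255 255 255 255 242 226 242 255 255 255 255 255 255
  255
[... 5253 characters left out ...]
252 252 252 252 252 252
  252 252 252 252 253 254 254 253 251 252 252 252]
 [183 165 156 161 165 166 170 184 220 243 252 254 253 253 253 252 252 252
  252 253 253 254 254 254 253 249 253 254 254 254]
 [193 186 166 160 166 169 171 173 176 192 227 245 250 251 252 253 252 253
  253 253 253 253 252 249 246 237 249 250 252 252]
 [188 192 187 171 166 170 172 175 177 179 182 189 209 231 240 247 246 248
  250 250 248 245 247 249 246 207 205 208 209 210]
 [239 223 195 197 182 172 173 174 177 180 181 181 189 204 207 215 224 229
  233 238 242 245 248 251 244 212 213 213 212 213]
 [255 255 241 198 193 181 182 177 178 181 185 188 195 208 213 221 228 232
  237 240 246 251 251 251 229 212 211 211 210 211]]
```

```bash
python3 - <<'E'
from h import *
t=cv2.imread("pics/top0.png");s=cv2.imread("pics/scene0.png")
def hole(im,x0,y0,x1,y1,th):
    m=(im[y0:y1,x0:x1,2]<th); ys,xs=np.nonzero(m); return xs.mean()+x0,ys.mean()+y0,m.sum()
a=hole(t,154,293,166,305,215);b=hole(s,484,250,495,261,235)
print(a,b)
print("hub",onz("top",*a[:2],.12),onz("scene",*b[:2],.12),two(b[:2],a[:2]))
for nm,u,v,u2,v2,z in(("drift",408.08,313.79,318,138.96,.148),("bush",349.7,275.9,331,217,.026),):
    print(nm,onz("top",u,v,z),onz("scene",u2,v2,z),two((u2,v2),(u,v)))
# red punch top face : top right disc centre, from crop
print("punch",onz("top",365+621/7,265+271/7,.148),onz("scene",260+163/6,115+76/6,.148))
# rack plate corners (crop tr): 
for p in((78,228),(668,106),(718,355),(125,490)): print(onz("top",365+p[0]/7,265+p[1]/7,.088))
# jig plate corners from tw crop at z=.012
for p in((345,17),(512,437),(185,577),(25,150)): print("jig",onz("top",100+p[0]/3.2,205+p[1]/3.2,.012))
E
```

```text
(np.float64(159.86363636363637), np.float64(298.8636363636364), np.int64(66)) (np.float64(489.36538461538464), np.float64(255.15384615384616), np.int64(52))
hub [0.5409 0.2005 0.12  ] [0.5442 0.2024 0.12  ] (array([0.5409, 0.2017, 0.1163]), np.float64(0.0002733108612805379))
drift [ 0.5126 -0.1874  0.148 ] [ 0.5159 -0.1857  0.148 ] (array([ 0.5125, -0.1881,  0.1445]), np.float64(0.0005300591011988919))
bush [ 0.5724 -0.1055  0.026 ] [ 0.5715 -0.1081  0.026 ] (array([ 0.5728, -0.106 ,  0.0284]), np.float64(0.0016297228259393088))
punch [ 0.5259 -0.2573  0.148 ] [ 0.5272 -0.2544  0.148 ]
[ 0.5358 -0.1453  0.088 ]
[ 0.5608 -0.2849  0.088 ]
[ 0.5025 -0.2944  0.088 ]
[ 0.4749 -0.1546  0.088 ]
jig [0.6969 0.15   0.012 ]
jig [0.4588 0.0565 0.012 ]
jig [0.3826 0.2424 0.012 ]
jig [0.6244 0.3372 0.012 ]
```

Request:
{"api": "carry_out", "payload": {"increments": "0 0 -9 -0.028 -0.045 0 0.06; 0 0 -18 -0.056 -0.09 0 0.06; 0 0 -27 -0.085 -0.137 0.005 0.06; 0 0 -36 -0.115 -0.185 0.01 0.06; 0 0 -45 -0.145 -0.233 0.01 0.06", "squeeze": 20}}

```text
time: 0.72
ee_pos: [0.4094, -0.3404, 0.2114]
eef_rot: [0.984, -0.178, -0.001, -0.001]
ft_force: [1.0, 0.5, 0.4]
width: 0.0604
```

```bash
cat >> h.py <<'E'
from scipy.spatial.transform import Rotation as Ro
def goal(P,yaw):
    s=r.read_state();R=Ro.from_quat(s["eef_rot"]);c,n=np.cos(np.radians(yaw)),np.sin(np.radians(yaw))
    G=Ro.from_matrix(np.array([[c,n,0],[n,-c,0],[0,0,-1.]]))
    print("t",s["time"],"pos",s["ee_pos"],"F",s["ft_force"],"w",s["width"],"q",s["joint_positions"])
    print("turn",np.degrees((R.inv()*G).as_rotvec()),"shift mm",1000*R.inv().apply(np.array(P)-s["ee_pos"]))
E
python3 -c "
from h import *
goal((.5143,-.1866,.2),10)"
```

```text
t 0.725 pos [ 0.4094 -0.3404  0.2114] F [1.0387 0.5392 0.3584] w 0.0604079347251705 q [ 0.9036  0.1562 -0.3258  1.7061  0.0512  1.2897  0.2087]
turn [ -0.0837   0.0864 -30.5401] shift mm [  44.3209 -180.8234   11.5134]
```

Request:
{"api": "carry_out", "payload": {"increments": "0 0 -8 0.011 -0.045 0.005 0.06; 0 0 -16 0.022 -0.09 0.011 0.06; 0 0 -23 0.033 -0.135 0.011 0.06; 0 0 -30.5 0.0443 -0.1808 0.0115 0.06; -0.08 0.09 -30.5 0.0443 -0.1808 0.0115 0.06"}}

```text
time: 1.35
ee_pos: [0.5158, -0.1824, 0.1997]
eef_rot: [0.996, 0.091, 0.0, -0.001]
ft_force: [-0.2, 0.3, 0.0]
width: 0.06
```

```bash
python3 -c "
from h import *
goal((.5143,-.1866,.1033),10)
for n in('scene','top'):
    p,d=r.camera(n);cv2.imwrite(f'pics/{n}1.png',p);x,y=(250,40) if n=='scene' else (340,240)
    cv2.imwrite(f'pics/{n}1c.png',cv2.resize(p[y:y+170,x:x+170],None,fx=3.4,fy=3.4))
"
```

```text
t 1.35 pos [ 0.5158 -0.1824  0.1997] F [-0.1906  0.2891  0.0048] w 0.06003766168447999 q [ 0.7039  0.215  -0.5077  1.6789  0.1065  1.276   0.3566]
turn [-0.1097 -0.0341  0.4034] shift mm [-2.3126  4.022  96.4054]
```

View pics/scene1c.png

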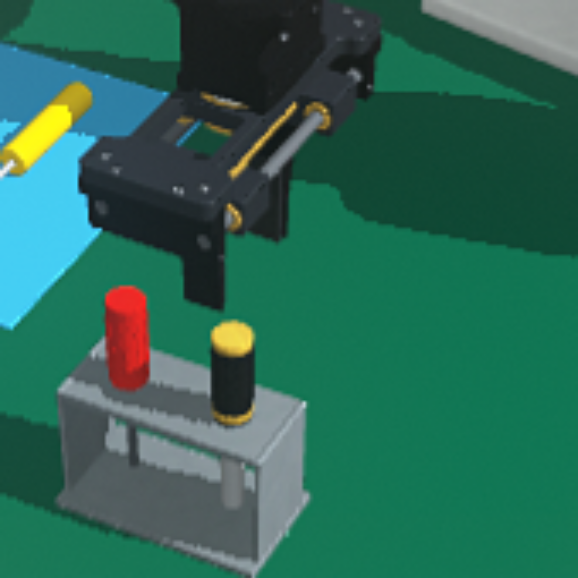

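View pics/top1c.png

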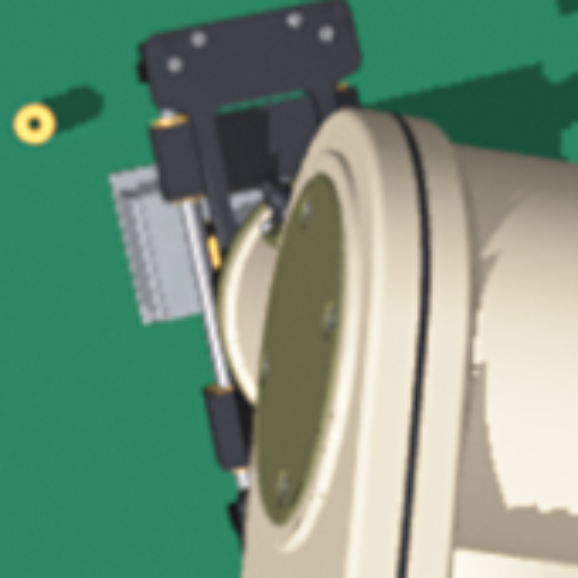

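Request:
{"api": "carry_out", "payload": {"increments": "0 0 0.4 -0.0023 0.004 0.025 0.06; 0 0 0.4 -0.0023 0.004 0.05 0.06; 0 0 0.4 -0.0023 0.004 0.075 0.06; 0 0 0.4 -0.0023 0.004 0.0965 0.06; -0.1 0 0.4 -0.0023 0.004 0.0965 0.06"}}

```text
time: 2.08
ee_pos: [0.5104, -0.1923, 0.1016]
eef_rot: [0.997, 0.082, -0.002, 0.0]
ft_force: [-0.9, -0.3, 1.3]
width: 0.0602
```

```bash
python3 -c "
from h import *
goal((.5143,-.1866,.1033),10)
for n in('scene',):
    p,d=r.camera(n);cv2.imwrite(f'pics/{n}2.png',p);x,y=(250,40) if n=='scene' else (340,240)
    cv2.imwrite(f'pics/{n}2c.png',cv2.resize(p[y:y+170,x:x+170],None,fx=3.4,fy=3.4))
"
```

```text
t 2.075 pos [ 0.5104 -0.1923  0.1016] F [-0.8799 -0.336   1.3414] w 0.06016558745375288 q [ 0.6965  0.3043 -0.4877  1.7926  0.1613  1.0873  0.3156]
turn [ 0.0197  0.2233 -0.6286] shift mm [ 4.7194 -4.9634 -1.6806]
```

View pics/scene2c.png

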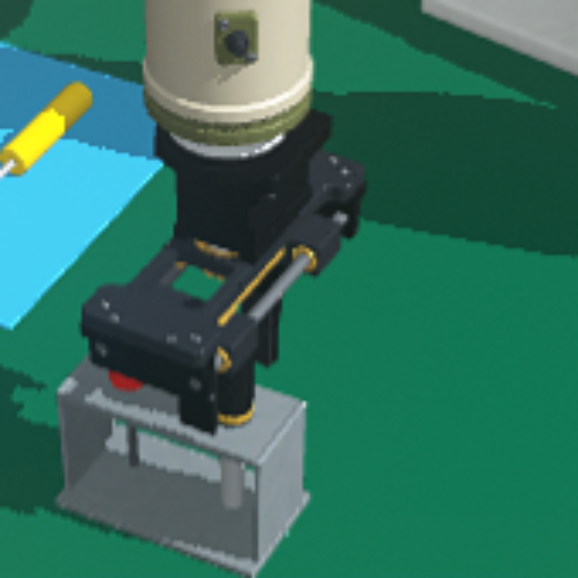

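Request:
{"api": "carry_out", "payload": {"increments": "0 0 0 0 0 0 0.06; 0 0 -0.3 0.002 -0.002 -0.001 0.06; 0 0.2 -0.6 0.0047 -0.005 -0.0017 0.06; 0 0.2 -0.6 0.0047 -0.005 -0.0017 0.06; 0 0.2 -0.6 0.0047 -0.005 -0.0017 0.06"}}

```text
time: 2.75
ee_pos: [0.5153, -0.1864, 0.1047]
eef_rot: [0.996, 0.087, 0.001, 0.001]
ft_force: [0.5, 0.8, -0.1]
width: 0.0598
```

```bash
python3 -c "
from h import *
goal((.5143,-.1866,.1033),10)
r.camera('top')
goal((.5143,-.1866,.1033),10)
"
```

```text
t 2.75 pos [ 0.5153 -0.1864  0.1047] F [ 0.4748  0.7855 -0.0561] w 0.059845924652755 q [ 0.6896  0.3031 -0.4937  1.7877  0.1613  1.0886  0.3149]
turn [ 0.0849 -0.0819  0.0148] shift mm [-0.9986  0.0278  1.385 ]
t 2.8 pos [ 0.5152 -0.1864  0.1046] F [ 0.3817  0.4939 -0.5842] w 0.060031151936572894 q [ 0.6896  0.3032 -0.4936  1.7878  0.1613  1.0886  0.3149]
turn [ 0.0822 -0.0772  0.0083] shift mm [-0.9397 -0.0084  1.3356]
```

Request:
{"api": "carry_out", "payload": {"increments": "0 0 0 -0.001 0 0.0013 0.04; 0 0 0 -0.001 0 0.0013 0.03; 0 0 0 -0.001 0 0.0013 0.024; 0 0 0 -0.001 0 0.0013 0.015; 0 0 0 -0.001 0 0.0013 0.01", "squeeze": 45}}

```text
time: 3.42
ee_pos: [0.5142, -0.1867, 0.1033]
eef_rot: [0.996, 0.087, 0.001, 0.001]
ft_force: [-1.0, 0.1, -0.2]
width: 0.0228
```

```bash
python3 -c "
from h import *
goal((.5143,-.1866,.22),10)
"
```

```text
t 3.425 pos [ 0.5142 -0.1867  0.1033] F [-1.0266  0.1098 -0.2231] w 0.022849743554325744 q [ 0.6907  0.3028 -0.4934  1.7912  0.1613  1.0855  0.3155]
turn [ 0.0818 -0.0722  0.0032] shift mm [   0.2657    0.1229 -116.6636]
```

Request:
{"api": "carry_out", "payload": {"increments": "0 0 0 0 0 -0.03 0.01; 0 0 0 0 0 -0.06 0.01; 0 0 0 0 0 -0.09 0.01; 0 0 0 0 0 -0.12 0.01; 0 0 0 0 0 -0.15 0.01"}}

```text
time: 4.05
ee_pos: [0.5137, -0.1864, 0.2541]
eef_rot: [0.996, 0.087, 0.001, 0.001]
ft_force: [0.5, 0.1, -1.1]
width: 0.0232
```

```bash
python3 -c "
from h import *
for n in('scene','top'):
    p,d=r.camera(n);cv2.imwrite(f'pics/{n}3.png',p);x,y=(230,20) if n=='scene' else (340,240)
    cv2.imwrite(f'pics/{n}3c.png',cv2.resize(p[y:y+170,x:x+170],None,fx=3.4,fy=3.4))
goal((.5143+.0283,-.1866+.388,.255),10)
"
```

```text
t 4.15 pos [ 0.5153 -0.1867  0.2564] F [ 0.4523 -0.7326 -0.908 ] w 0.02318028021029496 q [ 0.7122  0.1775 -0.5063  1.5994  0.089   1.3807  0.371 ]
turn [ 0.2301 -0.31    0.0108] shift mm [  94.3157 -377.4294    0.3978]
```

View pics/scene3c.png

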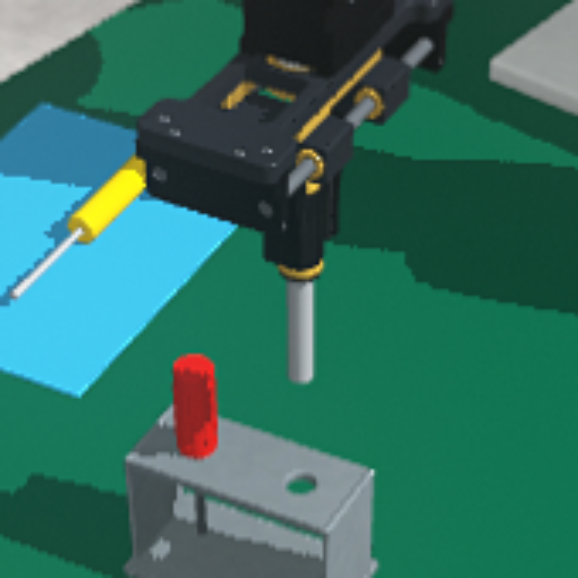

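Request:
{"api": "carry_out", "payload": {"increments": "0 0 0 0.006 -0.025 0 0.01; 0 0 0 0.017 -0.07 0 0.01; 0 0 0 0.03 -0.12 0 0.01; 0 0 0 0.042 -0.17 0 0.01; 0 0 0 0.055 -0.22 0 0.01"}}

```text
time: 4.78
ee_pos: [0.5307, 0.041, 0.2547]
eef_rot: [0.996, 0.087, 0.002, 0.002]
ft_force: [1.5, -1.1, -1.8]
width: 0.023
```

```bash
python3 -c "
from h import *
goal((.5143+.0283,-.1866+.388,.255),10)
"
```

```text
t 4.775 pos [0.5307 0.041  0.2547] F [ 1.5155 -1.0535 -1.7985] w 0.02297363317980595 q [ 0.446   0.1639 -0.6774  1.6321  0.1087  1.3783 -0.0709]
turn [ 0.2299 -0.2482 -0.0077] shift mm [  39.5425 -155.9143   -0.7643]
```

Request:
{"api": "carry_out", "payload": {"increments": "0.1 -0.1 0 0.0125 -0.05 -0.0008 0.01; 0.2 -0.2 0 0.025 -0.1 -0.0008 0.01; 0.2 -0.2 0 0.035 -0.14 -0.0008 0.01; 0.2 -0.2 0 0.0395 -0.156 -0.0008 0.01; 0.2 -0.2 0 0.0395 -0.156 -0.0008 0.01"}}

```text
time: 5.4
ee_pos: [0.5421, 0.2019, 0.2541]
eef_rot: [0.996, 0.088, -0.0, 0.0]
ft_force: [-0.1, -0.6, -2.3]
width: 0.0229
```

Request:
{"api": "carry_out", "payload": {"increments": "0 0 0 0 0 0 0.01; 0 0 0 0 0 0 0.01; 0 0 0 0 0 0 0.01; 0 0 0 0 0 0 0.01; 0 0 0 0 0 0 0.01"}}

```text
time: 6.02
ee_pos: [0.5422, 0.2018, 0.2542]
eef_rot: [0.996, 0.088, -0.0, 0.0]
ft_force: [-0.5, 0.7, -1.7]
width: 0.0231
```

```bash
python3 -c "
from h import *
for n in('scene','top'):
    p,d=r.camera(n);cv2.imwrite(f'pics/{n}4.png',p);x,y=(410,110) if n=='scene' else (80,210)
    cv2.imwrite(f'pics/{n}4c.png',cv2.resize(p[y:y+170,x:x+170],None,fx=3.4,fy=3.4,interpolation=0))
goal((.5143+.0283,-.1866+.388,.255),10)
"
```

```text
t 6.125 pos [0.5421 0.2019 0.2541] F [-0.0718  0.1605 -1.5977] w 0.02290899329261787 q [ 0.1873  0.3017 -0.7645  1.5084  0.2098  1.4163 -0.4109]
turn [0.0201 0.0272 0.09  ] shift mm [ 0.3529  0.5857 -0.8847]
```

View pics/scene4c.png

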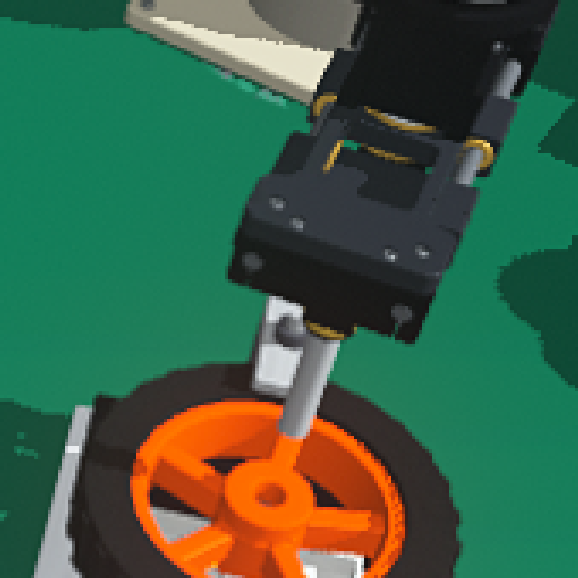

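View pics/top4c.png

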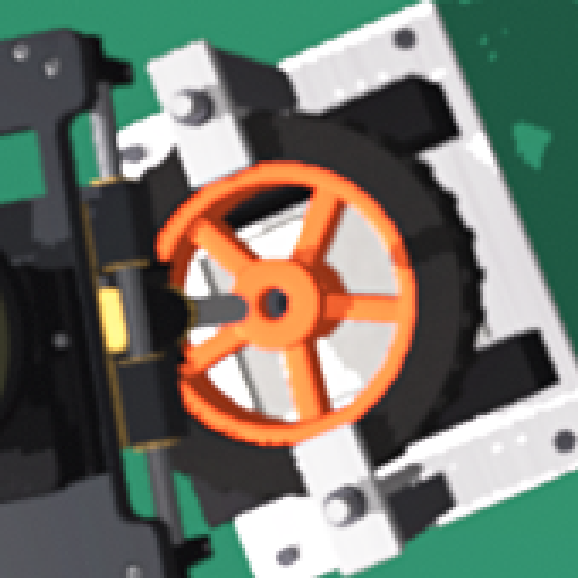

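Request:
{"api": "carry_out", "payload": {"increments": "0 0 0 0.0003 0.0006 0.01 0.01; 0 0 0 0.0003 0.0006 0.02 0.01; 0 0 0 0.0003 0.0006 0.03 0.01; 0 0 0 0.0003 0.0006 0.039 0.01; 0 0 0 0.0003 0.0006 0.039 0.01"}}

```text
time: 6.75
ee_pos: [0.5422, 0.2011, 0.2142]
eef_rot: [0.996, 0.088, -0.001, 0.0]
ft_force: [-0.1, 0.7, -0.8]
width: 0.023
```

```bash
python3 -c "
from h import *
goal((.5143+.0283,-.1866+.388,.2148),10)
for n in('scene','top'):
    p,d=r.camera(n);cv2.imwrite(f'pics/{n}5.png',p);x,y=(455,200) if n=='scene' else (120,265)
    cv2.imwrite(f'pics/{n}5c.png',cv2.resize(p[y:y+70,x:x+70],None,fx=8,fy=8,interpolation=0))
"
```

```text
t 6.75 pos [0.5422 0.2011 0.2142] F [-0.0782  0.734  -0.8386] w 0.022950791880872852 q [ 0.1853  0.3251 -0.7587  1.5675  0.2274  1.342  -0.4232]
turn [0.0283 0.1092 0.0956] shift mm [ 0.4794 -0.1691 -0.6123]
```

View pics/scene5c.png

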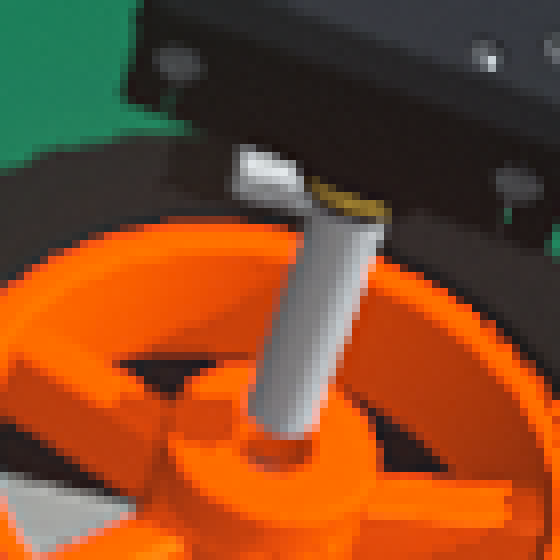

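View pics/top5c.png

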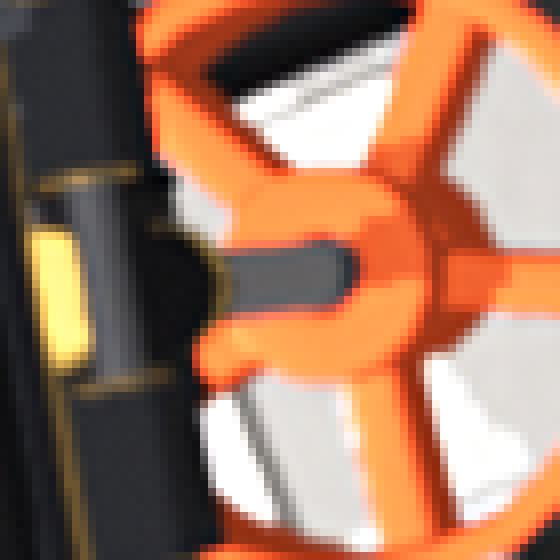

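```bash
python3 - <<'E'
from h import *
a=np.linspace(0,2*np.pi,180)
E0=np.array([.5422,.2011])  # tcp
bias={"top":(.5409,.2005),"scene":(.5442,.2024)} # hub as seen by each cam
for n,x0,y0 in(("scene",455,200),("top",120,265)):
    hub=np.array(bias[n])
    im=cv2.imread(f"pics/{n}5.png"); c=cv2.resize(im[y0:y0+70,x0:x0+70],None,fx=8,fy=8,interpolation=cv2.INTER_CUBIC)
    for z,rad,col in((.12,.008,(0,255,0)),(.12,.022,(0,255,0)),(.1289,.00725,(255,0,0))):
        P=np.array([proj(n,(hub[0]+rad*np.cos(t),hub[1]+rad*np.sin(t),z)) for t in a])
        q=((P-[x0,y0]+.5)*8).round().astype(int); cv2.polylines(c,[q.reshape(-1,1,2)],True,col,1)
    cv2.imwrite(f"pics/{n}5d.png",c)
E
```

```text
(no output)
```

View pics/scene5d.png

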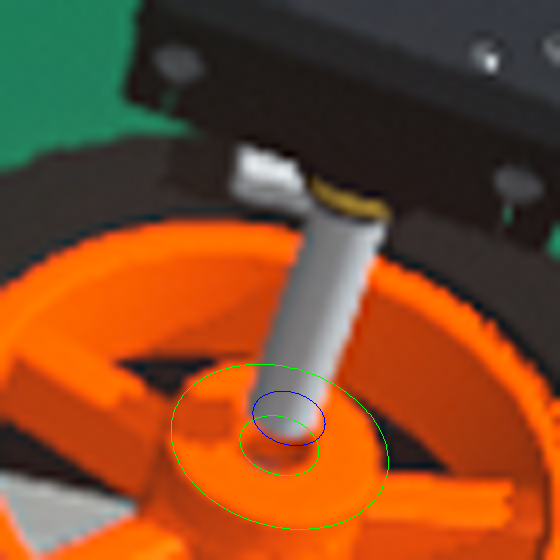

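View pics/top5d.png

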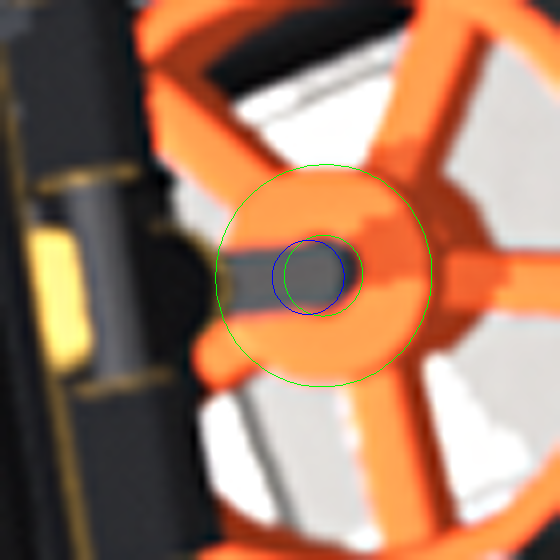

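```bash
python3 - <<'E'
from h import *
a=np.linspace(0,2*np.pi,360)
for n,hub,box in(("scene",(.5442,.2024),(484,248,498,258)),("top",(.5409,.2005),(150,293,167,306))):
    im=cv2.imread(f"pics/{n}5.png"); x0,y0,x1,y1=box
    P=np.array([proj(n,(hub[0]+.00725*np.cos(t),hub[1]+.00725*np.sin(t),.1289)) for t in a])
    print(n,"pred x",P[:,0].min(),P[:,0].max(),"y",P[:,1].min(),P[:,1].max())
    b=im[y0:y1,x0:x1].astype(int); print("cols",x0,"rows",y0); print((b[...,2]-b[...,0])) ; print(b[...,2])
E
```

```text
scene pred x 486.0474751801735 495.06461206943027 y 248.33429096628822 255.14512733039996
cols 484 rows 248
[[255 229 115 -11  -1   2   2  -1  -3  -6 -13  42 208 197]
 [255 216  40  -5   1   1   2   0  -3  -8  -1  78 237 244]
 [250 206  17  -4   2   1   1   0  -5 -11  37 154 255 255]
 [236 191  22  -9  -1  -1   0  -3  -7 -15  59 239 255 255]
 [222 222 150  29  -8  -2  -3  -6 -10  -5  79 255 254 254]
 [235 255 229 134  37   5 -11 -12  -5  63 154 255 254 254]
 [234 250 230 206 139  82  53  37  46 163 255 255 254 254]
 [242 220 185 188 193 190 185 175 159 168 244 255 254 254]
 [250 196 160 173 189 181 169 160 141 160 240 255 254 254]
 [255 233 155 108 125 141 164 147 138 205 254 255 254 254]]
[[255 255 190  94 110 119 124 128 145 168 185 222 242 206]
 [255 255 127 101 114 121 126 133 154 173 196 243 255 250]
 [250 255 113 106 117 124 127 140 162 180 221 254 255 255]
 [240 239 119 107 118 123 130 146 168 185 238 255 255 255]
 [231 243 215 135 116 123 132 155 175 197 246 255 254 254]
 [241 255 250 200 141 128 137 163 180 221 254 255 254 254]
 [242 251 236 219 184 167 166 175 174 217 255 2
[... 1444 characters left out ...]
138 137 128 112 106  99  90  89  88  81  68  84 163 235 243]
 [ 90  89  90  91  92  92  93  96  99  99  99  92  68  44 107 217 242]
 [ 96  98  96  98  98  98  99  99  99  98  99  97  78  45  87 200 240]
 [ 98 100  99  98  98  98  99  99 100 100 100  98  77  44  99 217 244]
 [ 95  99  98  99  99  99  99  99  98  99  99  95  69  54 150 254 255]
 [ 93  99  99  97  97  98  95  95  95  96  95  88  72 128 252 255 255]
 [ 92  95  93  93  92  94 100 103 101  99  97  96 136 247 255 255 255]
 [110 113 119 133 143 155 175 184 176 166 170 195 250 255 255 255 255]
 [218 222 237 253 255 255 255 255 255 255 255 255 255 255 255 255 255]
 [255 255 255 255 255 255 255 255 255 255 255 255 255 255 255 255 255]]
```

Request:
{"api": "carry_out", "payload": {"increments": "0 0.05 0.05 0.0003 -0.0001 0.002 0.01; 0 0.1 0.1 0.0004 -0.0001 0.004 0.01; 0 0.1 0.1 0.0004 -0.0001 0.006 0.01; 0 0.1 0.1 0.0004 -0.0001 0.008 0.01; 0 0.1 0.1 0.0004 -0.0001 0.0085 0.01"}}

```text
time: 7.48
ee_pos: [0.5429, 0.2016, 0.2066]
eef_rot: [0.996, 0.087, 0.001, 0.0]
ft_force: [-0.4, 0.7, -1.4]
width: 0.0232
```

Request:
{"api": "carry_out", "payload": {"increments": "0 0 0 0 0 0.0003 0.01; 0 0 0 0 0 0.0006 0.01; 0 0 0 0 0 0.001 0.01; 0 0 0 0 0 0.0015 0.01; 0 0 0 0 0 0.002 0.01"}}

```text
time: 8.1
ee_pos: [0.5429, 0.2015, 0.2045]
eef_rot: [0.996, 0.087, 0.001, 0.0]
ft_force: [-0.1, 0.1, -1.1]
width: 0.0235
```

Request:
{"api": "carry_out", "payload": {"increments": "0 0 0 0 0 0.0004 0.01; 0 0 0 0 0 0.0008 0.01; 0 0 0 0 0 0.0012 0.01; 0 0 0 0 0 0.0016 0.01; 0 0 0 0 0 0.002 0.01"}}

```text
time: 8.72
ee_pos: [0.5429, 0.2016, 0.2025]
eef_rot: [0.996, 0.087, 0.001, 0.0]
ft_force: [0.9, 0.2, -1.3]
width: 0.0229
```

```bash
python3 -c "
from h import *
for n in('scene','top'):
    p,d=r.camera(n);cv2.imwrite(f'pics/{n}6.png',p);x,y=(455,200) if n=='scene' else (120,265)
    cv2.imwrite(f'pics/{n}6c.png',cv2.resize(p[y:y+70,x:x+70],None,fx=8,fy=8,interpolation=2))
"
```

```text
(no output)
```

View pics/scene6c.png

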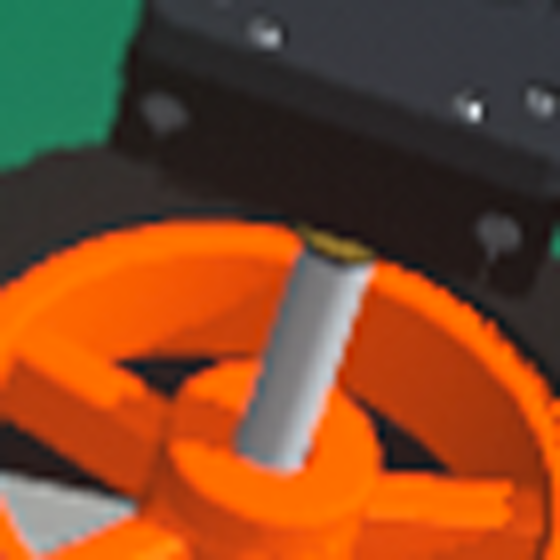

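View pics/top6c.png

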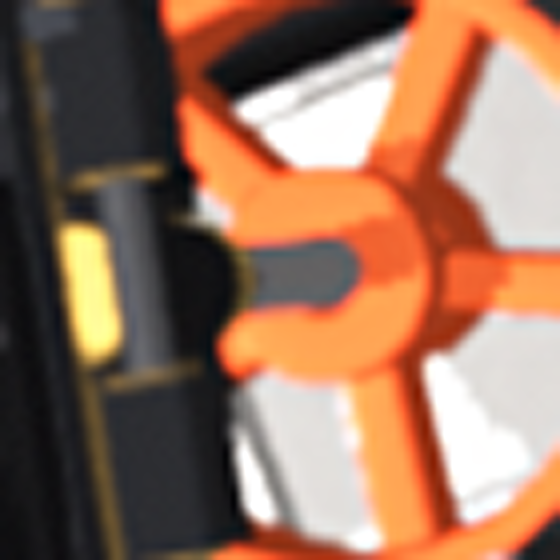

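Request:
{"api": "carry_out", "payload": {"increments": "0 0 0 0 0 0.0005 0.01; 0 0 0 0 0 0.001 0.01; 0 0 0 0 0 0.0015 0.01; 0 0 0 0 0 0.002 0.01; 0 0 0 0 0 0.0025 0.01"}}

```text
time: 9.45
ee_pos: [0.5429, 0.2015, 0.1999]
eef_rot: [0.996, 0.087, 0.001, 0.0]
ft_force: [0.5, -0.3, -1.2]
width: 0.023
```

Request:
{"api": "carry_out", "payload": {"increments": "0 0 0 0 0 0.001 0.01; 0 0 0 0 0 0.002 0.01; 0 0 0 0 0 0.003 0.01; 0 0 0 0 0 0.004 0.01; 0 0 0 0 0 0.005 0.01"}}

```text
time: 10.07
ee_pos: [0.5429, 0.2016, 0.1949]
eef_rot: [0.996, 0.087, 0.001, 0.0]
ft_force: [0.6, -1.0, -1.3]
width: 0.0231
```

Request:
{"api": "carry_out", "payload": {"increments": "0 0 0 0 0 0.0005 0.01; 0 0 0 0 0 0.001 0.01; 0 0 0 0 0 0.0017 0.01; 0 0 0 0 0 0.0025 0.01; 0 0 0 0 0 0.0035 0.01"}}

```text
time: 10.7
ee_pos: [0.5429, 0.2016, 0.1914]
eef_rot: [0.996, 0.087, 0.001, 0.0]
ft_force: [0.5, 0.8, -1.7]
width: 0.0235
```

Request:
{"api": "carry_out", "payload": {"increments": "0 0 0 0 0 0.0004 0.01; 0 0 0 0 0 0.0008 0.01; 0 0 0 0 0 0.0012 0.01; 0 0 0 0 0 0.0016 0.01; 0 0 0 0 0 0.002 0.01"}}

```text
time: 11.32
ee_pos: [0.5429, 0.2015, 0.1893]
eef_rot: [0.996, 0.087, 0.001, 0.0]
ft_force: [-0.1, 0.4, -1.8]
width: 0.023
```

Request:
{"api": "carry_out", "payload": {"increments": "0 0 0 0 0 0.0004 0.01; 0 0 0 0 0 0.0008 0.01; 0 0 0 0 0 0.0012 0.01; 0 0 0 0 0 0.0016 0.01; 0 0 0 0 0 0.002 0.01"}}

```text
time: 11.95
ee_pos: [0.5431, 0.2017, 0.188]
eef_rot: [0.996, 0.087, 0.001, 0.0]
ft_force: [-1.8, -0.3, 7.6]
width: 0.023
```

Request:
{"api": "carry_out", "payload": {"increments": "0 0 0 0 0 0.001 0.01; 0 0 0 0 0 0.0015 0.01; 0 0 0 0 0 0.002 0.01; 0 0 0 0 0 0.0025 0.01; 0 0 0 0 0 0.003 0.01"}}

```text
time: 12.58
ee_pos: [0.5434, 0.202, 0.1866]
eef_rot: [0.996, 0.087, 0.002, 0.0]
ft_force: [-4.6, -2.9, 13.6]
width: 0.0232
```

```bash
python3 -c "
from h import *
goal((.5429,.2016,.150),10)"
```

```text
t 12.575 pos [0.5434 0.202  0.1866] F [-4.5794 -2.885  13.5579] w 0.023234737736610302 q [ 0.1802  0.3443 -0.7535  1.6055  0.2447  1.2857 -0.4382]
turn [ 0.0263 -0.184  -0.0019] shift mm [-0.639   0.3197 36.6368]
```

Request:
{"api": "carry_out", "payload": {"increments": "0 -0.2 0 -0.0006 0.0003 0.0016 0.01; 0 -0.2 0 -0.0008 0.0004 0.0021 0.01; 0 -0.2 0 -0.0008 0.0004 0.0027 0.01; 0 -0.2 0 -0.0008 0.0004 0.0033 0.01; 0 -0.2 0 -0.0008 0.0004 0.0039 0.01"}}

```text
time: 13.2
ee_pos: [0.5433, 0.2019, 0.1845]
eef_rot: [0.996, 0.087, 0.001, 0.0]
ft_force: [-2.1, -1.2, 14.3]
width: 0.0232
```

```bash
python3 -c "
from h import *
goal((.5429,.2016,.150),10)"
```

```text
t 13.2 pos [0.5433 0.2019 0.1845] F [-2.0856 -1.1571 14.262 ] w 0.023209131726683905 q [ 0.1797  0.3466 -0.7529  1.6074  0.2459  1.2831 -0.4389]
turn [ 0.0248 -0.1203 -0.0056] shift mm [-0.5236  0.2101 34.5362]
```

Request:
{"api": "carry_out", "payload": {"increments": "0 -0.15 0 -0.0007 0.0003 0.0021 0.01; 0 -0.15 0 -0.0008 0.0004 0.0028 0.01; 0 -0.15 0 -0.0008 0.0004 0.0035 0.01; 0 -0.15 0 -0.0008 0.0004 0.0042 0.01; 0 -0.15 0 -0.0008 0.0004 0.005 0.01"}}

```text
time: 13.82
ee_pos: [0.5433, 0.2019, 0.1814]
eef_rot: [0.996, 0.087, 0.001, 0.0]
ft_force: [-2.0, -2.0, 12.2]
width: 0.0229
```

```bash
python3 -c "
from h import *
for n in('scene',):
    p,d=r.camera(n);cv2.imwrite(f'pics/{n}7.png',p);x,y=(455,200) if n=='scene' else (120,265)
    cv2.imwrite(f'pics/{n}7c.png',cv2.resize(p[y:y+70,x:x+70],None,fx=8,fy=8,interpolation=2))
goal((.5429,.2016,.150),10)
"
```

```text
t 13.875 pos [0.5433 0.2019 0.1813] F [-2.8849 -1.555  12.6733] w 0.02319707462047321 q [ 0.1792  0.3492 -0.7522  1.6116  0.2477  1.2771 -0.4403]
turn [ 0.017  -0.1096 -0.0033] shift mm [-0.4551  0.1905 31.2527]
```

View pics/scene7c.png

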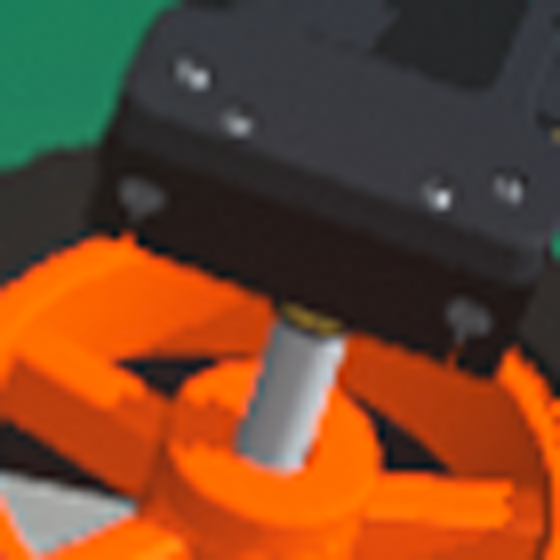

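Request:
{"api": "carry_out", "payload": {"increments": "0 -0.15 0 -0.0006 0.0003 0.0021 0.01; 0 -0.15 0 -0.0006 0.0003 0.0032 0.01; 0 -0.15 0 -0.0006 0.0003 0.0043 0.01; 0 -0.15 0 -0.0006 0.0003 0.0054 0.01; 0 -0.15 0 -0.0006 0.0003 0.0065 0.01"}}

```text
time: 14.5
ee_pos: [0.5434, 0.2019, 0.1765]
eef_rot: [0.996, 0.087, 0.001, 0.0]
ft_force: [-3.0, -0.5, 12.5]
width: 0.0233
```

Request:
{"api": "carry_out", "payload": {"increments": "0 -0.15 0 -0.0006 0.0003 0.0022 0.01; 0 -0.15 0 -0.0006 0.0003 0.0033 0.01; 0 -0.15 0 -0.0006 0.0003 0.0044 0.01; 0 -0.15 0 -0.0006 0.0003 0.0055 0.01; 0 -0.15 0 -0.0006 0.0003 0.0066 0.01"}}

```text
time: 15.12
ee_pos: [0.5434, 0.2019, 0.1716]
eef_rot: [0.996, 0.087, 0.0, 0.0]
ft_force: [-3.1, -1.4, 12.2]
width: 0.023
```

```bash
python3 -c "
from h import *
goal((.5429,.2016,.150),10)
"
```

```text
t 15.125 pos [0.5434 0.2019 0.1716] F [-3.1174 -1.4291 12.2397] w 0.023042872637099032 q [ 0.1766  0.3582 -0.7497  1.6224  0.2542  1.2606 -0.4449]
turn [ 0.0154 -0.0554 -0.0021] shift mm [-0.5303  0.2309 21.6025]
```

Request:
{"api": "carry_out", "payload": {"increments": "0 -0.1 0 -0.0006 0.0003 0.0022 0.01; 0 -0.1 0 -0.0006 0.0003 0.0033 0.01; 0 -0.1 0 -0.0006 0.0003 0.0044 0.01; 0 -0.1 0 -0.0006 0.0003 0.0055 0.01; 0 -0.1 0 -0.0006 0.0003 0.0066 0.01"}}

```text
time: 15.75
ee_pos: [0.5433, 0.2019, 0.1667]
eef_rot: [0.996, 0.087, 0.001, 0.0]
ft_force: [-3.9, -1.1, 13.3]
width: 0.0232
```

Request:
{"api": "carry_out", "payload": {"increments": "0 0 0 -0.0006 0.0003 0.0022 0.01; 0 0 0 -0.0006 0.0003 0.0032 0.01; 0 0 0 -0.0006 0.0003 0.0042 0.01; 0 0 0 -0.0006 0.0003 0.0052 0.01; 0 0 0 -0.0006 0.0003 0.0062 0.01"}}

```text
time: 16.38
ee_pos: [0.5432, 0.2019, 0.1619]
eef_rot: [0.996, 0.087, 0.001, 0.0]
ft_force: [-2.2, -1.0, 11.3]
width: 0.0234
```

Request:
{"api": "carry_out", "payload": {"increments": "0 0 0 -0.0006 0.0003 0.0022 0.01; 0 0 0 -0.0006 0.0003 0.003 0.01; 0 0 0 -0.0006 0.0003 0.0038 0.01; 0 0 0 -0.0006 0.0003 0.0045 0.01; 0 0 0 -0.0006 0.0003 0.005 0.01"}}

```text
time: 17.0
ee_pos: [0.5426, 0.2014, 0.1566]
eef_rot: [0.996, 0.087, 0.001, 0.0]
ft_force: [-0.1, 0.7, -1.4]
width: 0.0233
```

```bash
python3 -c "
from h import *
for n in('scene','top'):
    p,d=r.camera(n);cv2.imwrite(f'pics/{n}8.png',p);x,y=(430,190) if n=='scene' else (100,240)
    cv2.imwrite(f'pics/{n}8c.png',cv2.resize(p[y:y+120,x:x+120],None,fx=5,fy=5,interpolation=2))
goal((.5429,.2016,.2548),10)
"
```

```text
t 17.1 pos [0.5426 0.2014 0.1567] F [ 0.3679 -0.1141 -1.7274] w 0.023091662133883636 q [ 0.1746  0.3681 -0.7461  1.6437  0.2633  1.2308 -0.4516]
turn [ 0.0192 -0.14    0.0031] shift mm [  0.5389  -0.089  -98.1186]
```

View pics/scene8c.png

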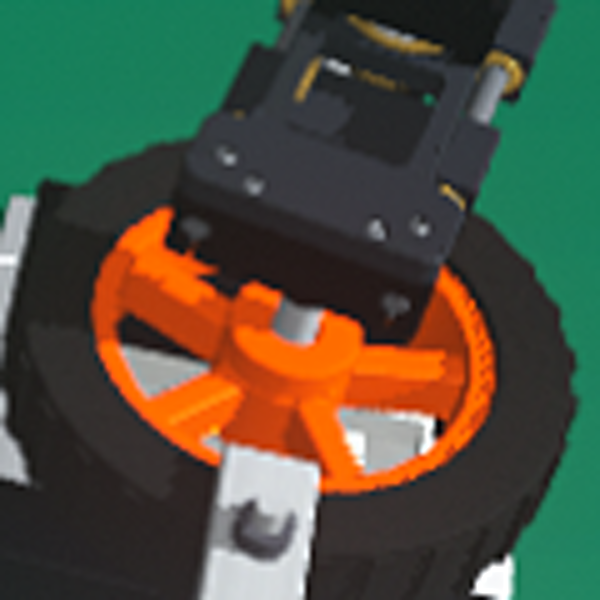

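View pics/top8c.png

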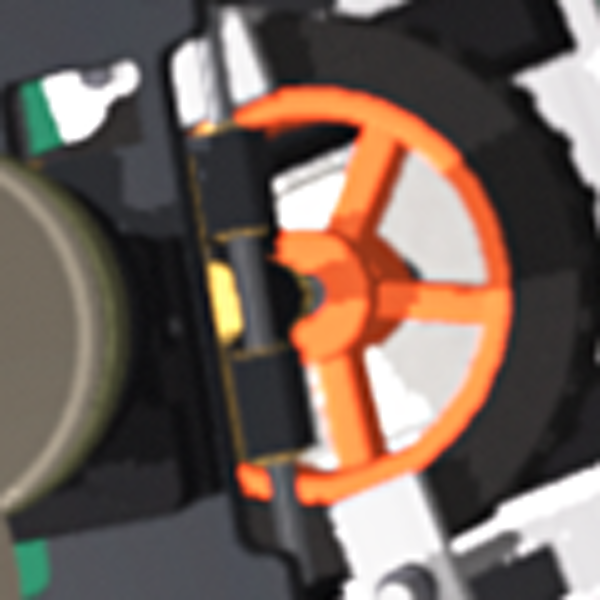

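Request:
{"api": "carry_out", "payload": {"increments": "0 0 0 0 0 -0.006 0.01; 0 -0.1 0 0.0001 0 -0.016 0.01; 0 -0.1 0 0.0002 0 -0.028 0.01; 0 -0.1 0 0.0003 0 -0.04 0.01; 0 -0.1 0 0.0003 0 -0.052 0.01"}}

```text
time: 17.73
ee_pos: [0.5429, 0.2016, 0.2098]
eef_rot: [0.996, 0.087, 0.001, 0.0]
ft_force: [0.0, 0.2, -1.1]
width: 0.0233
```

Request:
{"api": "carry_out", "payload": {"increments": "0 0 0 0 0 -0.012 0.01; 0 0 0 0 0 -0.024 0.01; 0 0 0 0 0 -0.036 0.01; 0 0 0 0 0 -0.046 0.01; 0 0 0 0 0 -0.046 0.01"}}

```text
time: 18.35
ee_pos: [0.5431, 0.2018, 0.2566]
eef_rot: [0.996, 0.087, 0.001, -0.0]
ft_force: [0.2, -0.2, -1.8]
width: 0.0231
```

```bash
python3 -c "
from h import *
for n in('scene','top'):
    p,d=r.camera(n);cv2.imwrite(f'pics/{n}9.png',p);x,y=(430,190) if n=='scene' else (100,240)
    cv2.imwrite(f'pics/{n}9c.png',cv2.resize(p[y:y+120,x:x+120],None,fx=5,fy=5,interpolation=2))
goal((.5143,-.1867,.2548),10)
"
```

```text
t 18.45 pos [0.5427 0.2015 0.2555] F [-0.898  -0.3463 -1.1872] w 0.02331892615703468 q [ 0.1879  0.3008 -0.7642  1.5064  0.2097  1.4176 -0.4111]
turn [ 0.023  -0.0482 -0.0019] shift mm [-95.4006 377.331    0.7553]
```

View pics/scene9c.png

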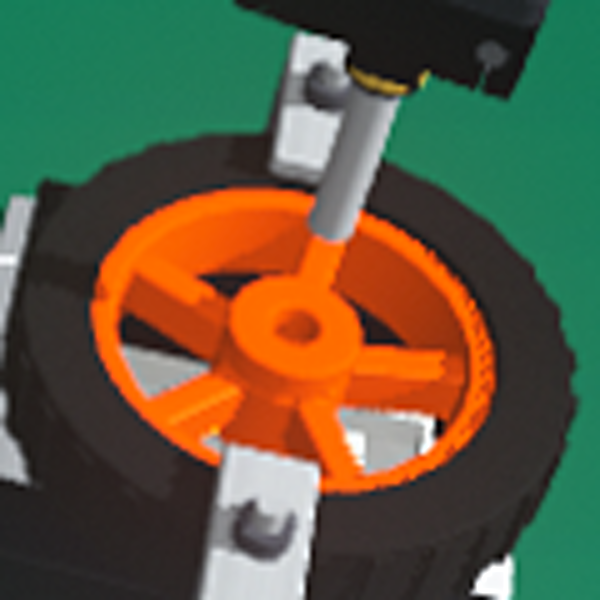

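View pics/top9c.png

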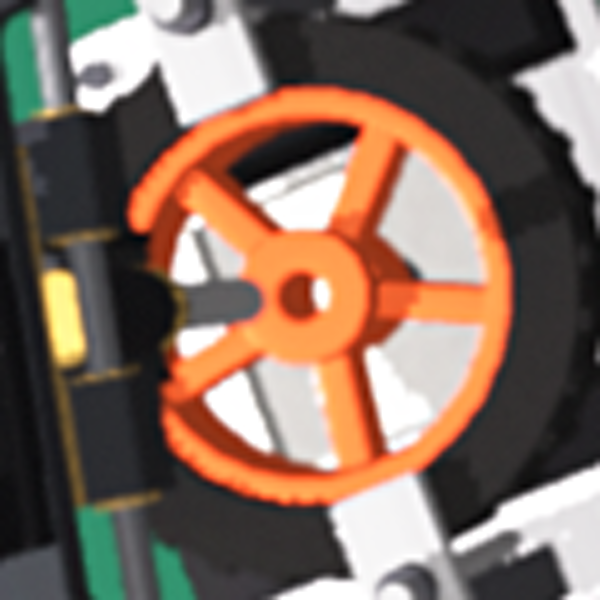

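Request:
{"api": "carry_out", "payload": {"increments": "0 0 0 -0.006 0.025 0 0.01; 0 0 0 -0.017 0.07 0 0.01; 0 0 0 -0.03 0.12 0 0.01; 0 0 0 -0.042 0.17 0 0.01; 0 0 0 -0.055 0.22 0 0.01"}}

```text
time: 19.08
ee_pos: [0.5262, -0.0265, 0.255]
eef_rot: [0.996, 0.087, 0.0, 0.0]
ft_force: [1.6, -0.1, -1.1]
width: 0.0232
```

```bash
python3 -c "
from h import *
goal((.5142,-.1867,.2548),10)
"
```

```text
t 19.075 pos [ 0.5262 -0.0265  0.255 ] F [ 1.6116 -0.1211 -1.126 ] w 0.023220919979642624 q [ 0.5513  0.1497 -0.6453  1.6422  0.0918  1.3801  0.0685]
turn [ 0.0182 -0.0102 -0.0033] shift mm [-39.6315 155.7089   0.2583]
```

Request:
{"api": "carry_out", "payload": {"increments": "0 0 0 -0.0125 0.05 0 0.01; 0 0 0 -0.025 0.1 0 0.01; 0 0 0 -0.036 0.14 0 0.01; 0 0 0 -0.0396 0.1557 0 0.01; 0 0 0 -0.0396 0.1557 0 0.01"}}

```text
time: 19.7
ee_pos: [0.514, -0.187, 0.2546]
eef_rot: [0.996, 0.086, -0.0, -0.0]
ft_force: [0.4, 1.0, -2.4]
width: 0.0231
```

Request:
{"api": "carry_out", "payload": {"increments": "0 0 0 0 0 0 0.01; 0 0 0 0 0 0 0.01; 0 0 0 0 0 0 0.01; 0 0 0 0 0 0 0.01; 0 0 0 0 0 0 0.01"}}

```text
time: 20.32
ee_pos: [0.514, -0.1869, 0.2546]
eef_rot: [0.996, 0.087, -0.0, -0.0]
ft_force: [-0.1, 0.4, -2.2]
width: 0.023
```

```bash
python3 -c "
from h import *
goal((.5142,-.1867,.190),10)
"
```

```text
t 20.325 pos [ 0.514  -0.1869  0.2546] F [-0.1443  0.3931 -2.2314] w 0.022955615851902464 q [ 0.7296  0.184  -0.5256  1.598   0.0933  1.3853  0.3673]
turn [-0.021   0.0193 -0.0723] shift mm [ 0.2068 -0.1611 64.5874]
```

Request:
{"api": "carry_out", "payload": {"increments": "0 0 0 0.0002 -0.0002 0.018 0.01; 0 0 0 0.0002 -0.0002 0.036 0.01; 0 0 0 0.0002 -0.0002 0.054 0.01; 0 0 0 0.0002 -0.0002 0.07 0.01; 0 0 0 0.0002 -0.0002 0.07 0.01"}}

```text
time: 20.95
ee_pos: [0.5134, -0.1864, 0.1829]
eef_rot: [0.996, 0.087, -0.001, -0.001]
ft_force: [0.7, 0.5, -1.0]
width: 0.0233
```

```bash
python3 - <<'E'
from h import *
p,d=r.camera('scene');cv2.imwrite('pics/scene10.png',p);x,y=290,120
a=np.linspace(0,2*np.pi,180)
c=cv2.resize(p[y:y+70,x:x+70],None,fx=8,fy=8,interpolation=2);cv2.imwrite('pics/scene10c.png',c)
# hole outline from clear picture
h=cv2.imread('pics/scene3.png');c2=cv2.resize(h[y:y+70,x:x+70],None,fx=8,fy=8,interpolation=2);cv2.imwrite('pics/scene3d.png',c2)
goal((.5142,-.1867,.1763),10)
E
```

```text
t 21.0 pos [ 0.514  -0.1866  0.1841] F [-0.8079  0.0412 -0.7561] w 0.023228258350698847 q [ 0.7238  0.2292 -0.5238  1.6986  0.1196  1.2472  0.3464]
turn [-0.0591  0.0646 -0.0713] shift mm [0.2331 0.1609 7.7725]
```

View pics/scene10c.png

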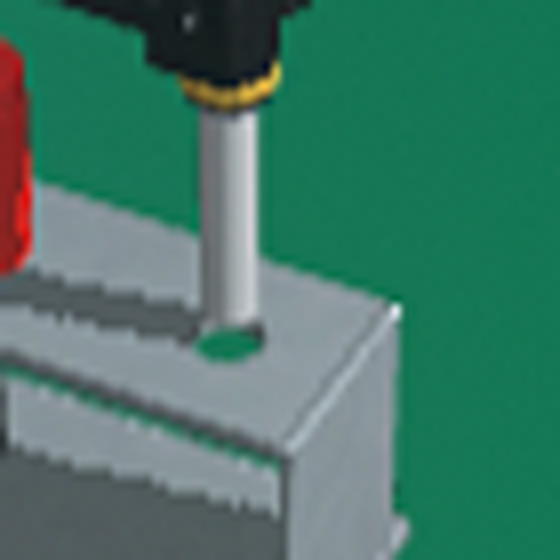

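View pics/scene3d.png

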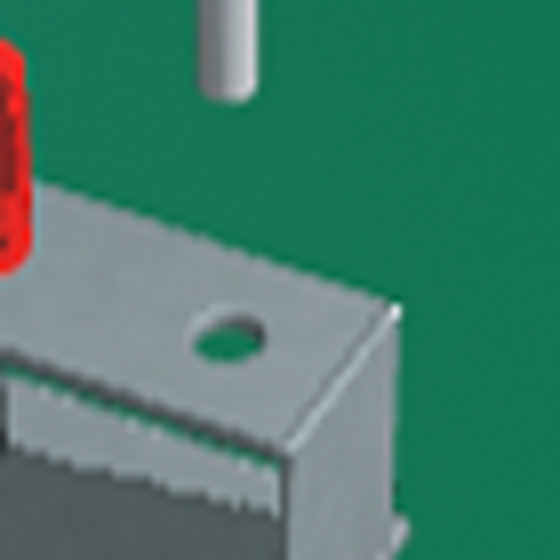

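Request:
{"api": "carry_out", "payload": {"increments": "0 0 0 0.0002 0.0002 0.004 0.01; 0 0 0 0.0002 0.0002 0.008 0.01; 0 0 0 0.0002 0.0002 0.011 0.01; 0 0 0 0.0002 0.0002 0.013 0.01; 0 0 0 0.0002 0.0002 0.015 0.01"}}

```text
time: 21.62
ee_pos: [0.5142, -0.1868, 0.169]
eef_rot: [0.996, 0.087, -0.001, -0.0]
ft_force: [-0.1, 1.1, -1.0]
width: 0.0231
```

```bash
python3 -c "
from h import *
goal((.5142,-.1867,.1053),10)
"
```

```text
t 21.625 pos [ 0.5142 -0.1868  0.169 ] F [-0.0776  1.0515 -1.0035] w 0.023097047837977492 q [ 0.7215  0.2422 -0.5226  1.7168  0.1274  1.2178  0.3406]
turn [-0.0527  0.0599 -0.0686] shift mm [ 0.0803  0.0002 63.7229]
```

In the hole, no contact force. Lower on.

Request:
{"api": "carry_out", "payload": {"increments": "0 0 0 0 0 0.01 0.01; 0 0 0 0 0 0.02 0.01; 0 0 0 0 0 0.03 0.01; 0 0 0 0 0 0.039 0.01; 0 0 0 0 0 0.045 0.01"}}

```text
time: 22.25
ee_pos: [0.5139, -0.1866, 0.1233]
eef_rot: [0.996, 0.087, -0.001, -0.001]
ft_force: [0.0, 0.4, -0.5]
width: 0.0229
```

```bash
python3 -c "
from h import *
goal((.5142,-.1867,.1043),10)
"
```

```text
t 22.25 pos [ 0.5139 -0.1866  0.1233] F [ 0.0409  0.4259 -0.5371] w 0.022889497715743716 q [ 0.7127  0.2863 -0.517   1.7681  0.1542  1.1296  0.3201]
turn [-0.0785  0.0904 -0.0723] shift mm [ 0.287   0.1398 18.9543]
```

Request:
{"api": "carry_out", "payload": {"increments": "0 0 0 0.0003 0.0001 0.005 0.01; 0 0 0 0.0003 0.0001 0.01 0.01; 0 0 0 0.0003 0.0001 0.014 0.01; 0 0 0 0.0003 0.0001 0.017 0.01; 0 0 0 0.0003 0.0001 0.0185 0.01"}}

```text
time: 22.88
ee_pos: [0.5143, -0.1867, 0.1047]
eef_rot: [0.996, 0.087, -0.001, -0.001]
ft_force: [-0.5, -0.4, -1.9]
width: 0.0232
```

Request:
{"api": "carry_out", "payload": {"increments": "0 0 0 0 0 0.0003 0.01; 0 0 0 0 0 0.0006 0.01; 0 0 0 0 0 0.0009 0.01; 0 0 0 0 0 0.0012 0.01; 0 0 0 0 0 0.0015 0.01"}}

```text
time: 23.5
ee_pos: [0.5143, -0.1867, 0.1033]
eef_rot: [0.996, 0.087, -0.001, -0.001]
ft_force: [-0.3, -0.6, 2.1]
width: 0.0231
```

Request:
{"api": "carry_out", "payload": {"increments": "0 0 0 0 0 0 0.026; 0 0 0 0 0 0 0.032; 0 0 0 0 0 0 0.042; 0 0 0 0 0 0 0.052; 0 0 0 0 0 0 0.06", "squeeze": 10}}

```text
time: 24.12
ee_pos: [0.5143, -0.1867, 0.1033]
eef_rot: [0.996, 0.087, -0.001, -0.001]
ft_force: [-0.3, 0.0, -0.4]
width: 0.0536
```

Request:
{"api": "carry_out", "payload": {"increments": "0 0 0 0 0 0 0.06; 0 0 0 0 0 -0.01 0.06; 0 0 0 0 0 -0.03 0.06; 0 0 0 0 0 -0.055 0.06; 0 0 0 0 0 -0.08 0.06"}}

```text
time: 24.75
ee_pos: [0.5145, -0.1867, 0.1849]
eef_rot: [0.996, 0.087, -0.001, -0.0]
ft_force: [0.3, 0.5, -0.6]
width: 0.0599
```

Request:
{"api": "carry_out", "payload": {"increments": "0 0 0 0 0 -0.02 0.06; 0 0 0 -0.02 0 -0.05 0.06; 0 0 0 -0.05 0 -0.07 0.06; 0 0 0 -0.08 0 -0.08 0.06; 0 0 0 -0.08 0 -0.08 0.06"}}

```text
time: 25.38
ee_pos: [0.4349, -0.2015, 0.2668]
eef_rot: [0.996, 0.086, 0.0, 0.001]
ft_force: [0.2, -0.2, -0.2]
width: 0.0597
```

```bash
python3 - <<'E'
from h import *
for n in('scene','top'):
    p,d=r.camera(n);cv2.imwrite(f'pics/{n}11.png',p)
goal((.5142,-.1867,.1763),10)
E
```

```text
t 25.475 pos [ 0.4361 -0.2005  0.2655] F [-0.627   0.2514  0.1237] w 0.06018304351026417 q [ 0.8302  0.0161 -0.4948  1.7397  0.0077  1.388   0.5073]
turn [-0.0083  0.011  -0.0686] shift mm [79.3657 -0.0711 89.1942]
```

View pics/scene11.png

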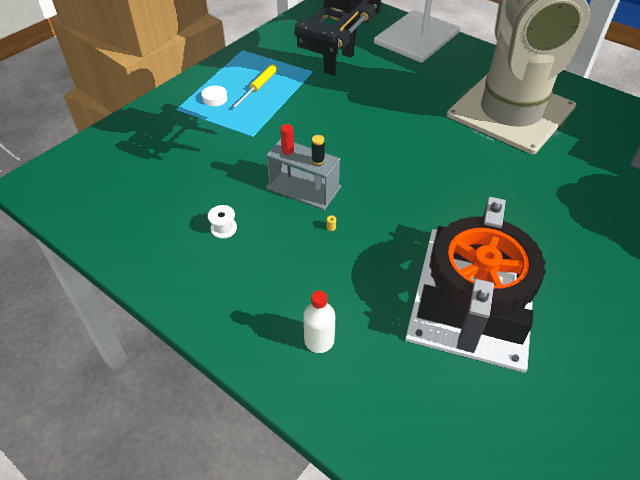

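View pics/top11.png

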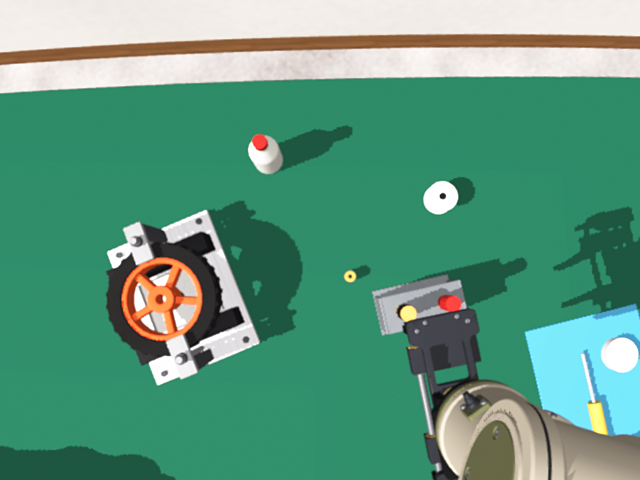

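```bash
python3 - <<'E'
import cv2,numpy as np
a=[]
for n,x,y in(('top',115,250),('scene',445,220)):
    for k in('0','11'):
        p=cv2.imread(f'pics/{n}{k}.png')[y:y+95,x:x+95];a.append(cv2.resize(p,(300,300),interpolation=2))
cv2.imwrite('pics/cmp.png',np.vstack([np.hstack(a[:2]),np.hstack(a[2:])]))
a=[];
for n,x,y,w in(('scene',255,110,100),('scene',255,110,100)): a.append(cv2.resize(cv2.imread(f'pics/scene{"0" if not a else "11"}.png')[y:y+w,x:x+w],(400,400)))
d=cv2.absdiff(*a);print(d.max(),d.mean())
E
```

```text
98 1.59081875
```

View pics/cmp.png

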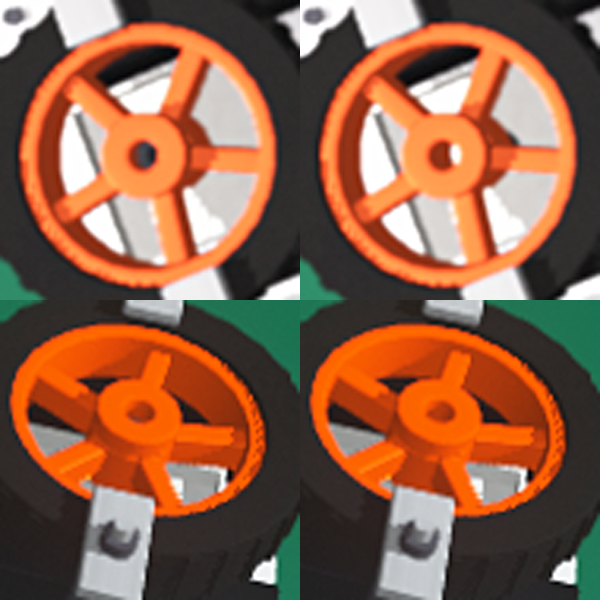

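```bash
python3 -c "
from h import *
print(r.close_job(), r.read_state()['time'])"
```

```text
the job is handed in; nothing more can be done
the job is handed in; nothing more can be done
```

The worn bush is out of the hub, the drift hangs upright in its own rack hole again, and the job was handed in at about 25.5 s.

- **Finding the hole:** the tip went into the hub's hole on the first try with no contact force. I lined it up from the hub-to-drift offset seen by both cameras. Each camera alone placed things about 3.7 mm differently from the other, but they agreed on that offset.
- **Pushing:** the drift met the bush about 17 mm below the hub's top face. It slid down steadily at 12 to 16 N. The highest reading at the end of any move was 14.3 N, with side forces under 5 N. The resistance vanished when the tip was about 48 mm below the face.
- **Last checks:**
  - The top camera now sees white tray through the hub's hole. A dark edge beside the hub, not there before, looks like the bush in the tray, but most of it is hidden under the wheel.
  - The drift went back into the rack hole without catching, its handle's foot resting on the plate.
  - By eye, the punch, new bush, spool and bottle look to be where they started.
  - The gripper is clear of everything.

No check failed.

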